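# Tamp heaped potatoes level in a steam pan

### The arm

A 7-joint arm with a two-finger parallel gripper is mounted at the origin on the work surface. World frame = base frame: x ahead of the robot, y to its left, z up, the work surface at z = 0. Lengths are in m, angles in rad, forces in N, time in s.
With the tool pointing down it reaches from about 0.425 to 0.925 m from the base axis. Payload 6.8 kg.
Tool frame: the origin (TCP) lies midway between the tips of the shut fingers; the grasp point (between the pads) lies 19 mm behind it; z points along the fingers, y is the direction in which the jaws open and shut (so a half turn about z gives the same grasp; the last joint's range is limited). The gripper opens to 85 mm and grips with 20 to 120 N. Pads are 22 mm wide; open, the fingers measure 114 mm over their backs; the gripper's body (76 mm by 85 mm) begins 54 mm behind the grasp point. The pads swing forward as they close: fully open they stand 13 mm farther back than shut.
Start: joints at [1.041, 0.477, 0.022, 1.555, -0.011, 1.109, -0.083], TCP at [0.276, -0.616, 0.204] pointing down, gripper open.
Joint ranges: [-2.96, 2.96], [-0.34, 2.1], [-1.41, 1.46], [0.24, 2.44], [-1.37, 4.51], [0.17, 1.92], [-2.96, 2.96]. Speed limits (rad/s): [2.39, 2.39, 3.14, 3.14, 3.14, 3.14, 3.14].

### API

Orientations are given as a rotation vector (axis times angle).
In Python, from bench import r gives the robot as it stands. The module is installed in compiled form; this text tells all that it offers.
- The arm moves only by the tool apply_moves, never from a script. Its argument "plan" is a list that holds one entry, the list of rows, each a list of 7 numbers: the turn, a rotation vector about the tool's x, y, z scaled (see below), then the shift along the tool's x, y, z scaled (see below), then the closure, from -1 (fully open) to 1 (shut). In form: [[[wx, wy, wz, tx, ty, tz, grip], ...]]. A call has 1 to 12 rows; each row is the pose to reach, as a shift and turn from the pose commanded when the call began, along the tool's axes at that moment, turning the shorter way round; what a row does not reach only later rows make up. The controller multiplies each number of a shift by 0.4 m and each number of a turn by 180 degrees. A row lasts 1/12 s, in which the tool goes at most 41.7 mm and 7.16 degrees, less where a joint would pass 70% of its speed; a pose out of reach is approached as far as the arm can. A call with a number of a shift or a turn outside -1 to 1 is refused whole. A call with a gripper value outside its range is refused whole. The fingers move at their own pace and stop on an object; "force" is the grip in N (left out, the last holds). Time passes only in rows, so rows that repeat a pose let the fingers close. It gives the time, the measured TCP pose, the force and the opening at its end, in the units of the state.
- r.get_obs(): the state, without advancing time (a new reading comes with each control period).
- r.grab_frame(name): name is "scene" or "top" or "wrist"; returns a dict with "pixels" (420x560x3 uint8, blue, green, red), "fx", "fy", "cx", "cy" (pixels), "pose" (4x4, takes a point from camera to world coordinates). Camera axes: x right, y up, looking along -z (the intrinsics and any distortion apply to the point x, -y, -z); pixel columns grow to the right and rows downward; lengths in m; the calibration is good to about 2 mm. A picture is of the moment at which its call begins. There is no depth.
- r.hand_in(): hands the job in, once; it reports no verdict.
The state is a dict: "clock": time; "joints": joint angles; "qvel": joint speeds; "tau": joint torques, N m; "tcp_pos": TCP position; "orientation": TCP orientation; "contact_force": force on the tool from outside, world axes, zero at the start; "moment": the same for the moment, N m; "grip_width": finger opening in m.
Only numpy, scipy, OpenCV 4.12 (cv2) and the standard library are available. Lean on these libraries where they do the work, as an engineer would, in place of code of your own. Each camera call takes 0.05 s, during which the arm holds its last target. There are 200 camera calls.

### The job

Take the flat tamper from its tray and tamp the heaped potatoes down into one level layer in the steam pan, so that none stands proud and the lid would go on; with the bed level, give it a firm steady press of 10 to 16 N for a second, and never push harder than 22 N there, or the potatoes bruise. Then stand the tamper upright back in the middle of its tray and let go; touch the potatoes only with the tamper and leave the carton, cup and spoon alone.

Things in the scene. Friction and masses are not known exactly. Their poses are not given: they have to be found in the camera images.
- pan: steel steam pan, open on top, fixed to the table, holding eight potatoes. 176 x 162 mm over its rim, 65 mm high; inside 154 mm (its x) by 140 mm (its y), walls upright, inner floor 3 mm above the underside. Origin: centre of the underside; z up. It has room for all eight in one layer, whose top then lies about 43 to 46 mm above the underside.
- tamper: the flat tamper: a steel foot plate with a black upright handle, standing in the tray. Total height 126 mm, 0.47 kg. Origin: centre of the plate's underside; z up along the handle. Plate 90 mm (x) by 80 mm (y), 6 mm thick; above it a round steel neck 24 mm across (the washer under the handle is 31 mm); the handle's flat sides measure 34 mm (x) by 26 mm (y) and run from 48 to 126 mm above the underside.
- tamper_grip (a point): point on the tamper's axis inside the handle, 100 mm above the plate's underside: a good height to grip.
- tamper_foot: the tamper's steel foot plate, rigidly part of the tamper; same origin and axes as the tamper. Its push on the potatoes is what presses.
- tray: shallow open white plastic tool tray fixed to the table, 180 mm (x) by 160 mm (y), 16 mm high, walls 3 mm, inner floor 3 mm above the underside. Origin: centre of the underside; z up.
- carton: bystander: drink carton 38 x 50 x 105 mm standing upright, 0.2 kg. Origin: centre of the underside.
- cup: bystander: open steel cup, 76 mm across, 85 mm high. Origin: centre of the underside.
- spoon: bystander: serving spoon lying flat, 240 mm long along its x, about 25 mm high. Origin: middle of its length, on the underside.
- potato1: peeled raw potato cut to a barrel, 43 to 45 mm across and 38 to 43 mm high (along its z) with flat ends and bevelled rims (7 mm in, 8 mm up); firm, wet and slippery (friction about 0.3), 45 to 82 g; at first in the bottom layer, level: its middle 22 to 25 mm above the pan's underside. Origin: its middle.
- potato2: peeled raw potato cut to a barrel, 43 to 45 mm across and 38 to 43 mm high (along its z) with flat ends and bevelled rims (7 mm in, 8 mm up); firm, wet and slippery (friction about 0.3), 45 to 82 g; at first in the bottom layer, level: its middle 22 to 25 mm above the pan's underside. Origin: its middle.
- potato3: peeled raw potato cut to a barrel, 43 to 45 mm across and 38 to 43 mm high (along its z) with flat ends and bevelled rims (7 mm in, 8 mm up); firm, wet and slippery (friction about 0.3), 45 to 82 g; at first in the bottom layer, level: its middle 22 to 25 mm above the pan's underside. Origin: its middle.
- potato4: peeled raw potato cut to a barrel, 43 to 45 mm across and 38 to 43 mm high (along its z) with flat ends and bevelled rims (7 mm in, 8 mm up); firm, wet and slippery (friction about 0.3), 45 to 82 g; at first in the bottom layer, level: its middle 22 to 25 mm above the pan's underside. Origin: its middle.
- potato5: peeled raw potato cut to a barrel, 43 to 45 mm across and 38 to 43 mm high (along its z) with flat ends and bevelled rims (7 mm in, 8 mm up); firm, wet and slippery (friction about 0.3), 45 to 82 g; at first in the bottom layer, level: its middle 22 to 25 mm above the pan's underside. Origin: its middle.
- potato6: peeled raw potato cut to a barrel, 43 to 45 mm across and 38 to 43 mm high (along its z) with flat ends and bevelled rims (7 mm in, 8 mm up); firm, wet and slippery (friction about 0.3), 45 to 82 g; at first in the bottom layer, level: its middle 22 to 25 mm above the pan's underside. Origin: its middle.
- potato7: peeled raw potato cut to a barrel, 43 to 45 mm across and 38 to 43 mm high (along its z) with flat ends and bevelled rims (7 mm in, 8 mm up); firm, wet and slippery (friction about 0.3), 45 to 82 g; at first heaped on the others, its top about 10 mm above the rim. Pushed with 3 to 16 N it goes down between its neighbours, shoving them aside; if it sticks, work the tamper a few mm sideways under load. Origin: its middle.
- potato8: peeled raw potato cut to a barrel, 43 to 45 mm across and 38 to 43 mm high (along its z) with flat ends and bevelled rims (7 mm in, 8 mm up); firm, wet and slippery (friction about 0.3), 45 to 82 g; at first heaped on the others, its top about 10 mm above the rim. Pushed with 3 to 16 N it goes down between its neighbours, shoving them aside; if it sticks, work the tamper a few mm sideways under load. Origin: its middle.
There are look-alikes about, which are no part of the job. What is shaped like the potato3 but blue or turquoise is not meant.

How it is judged:
On the way, in this order (a step that is already met when the one before it is completed fails the run):
1. the tamper is lifted out of its tray (z of tamper in the frame of tray above 0.05 m), for 0.2 s.
2. with the tamper's plate inside the pan and all eight potatoes level (centres within 31 mm of the pan's underside), the plate presses steadily with 8 to 18 N for 0.6 s (z of each of potato1, potato2, potato3, potato4, potato5, potato6, potato7, potato8 in the frame of pan below 0.031 m and contact force between tamper_foot and anything else between 8 and 18 N and z of tamper in the frame of pan below 0.062 m and x of tamper in the frame of pan between -0.06 and 0.06 m and y of tamper in the frame of pan between -0.06 and 0.06 m), for 0.6 s.
At the end, for the whole second after the job is handed in: All eight potatoes lie in the pan in one level layer (every centre less than 31 mm above the pan's underside), and the tamper stands upright (within 0.08 rad) and at rest on the floor of its tray, its axis within 50 mm of the tray's centre in the tray's x and y (z of each of potato1, potato2, potato3, potato4, potato5, potato6, potato7, potato8 in the frame of pan below 0.031 m and horizontal distance between each of potato1, potato2, potato3, potato4, potato5, potato6, potato7, potato8 and pan below 0.085 m and angle between tamper's own z axis and vertical below 0.08 rad and z of tamper in the frame of tray between 0 and 0.008 m and x of tamper in the frame of tray between -0.05 and 0.05 m and y of tamper in the frame of tray between -0.05 and 0.05 m and linear speed of tamper below 0.02 m/s); the robot touches nothing.
It fails at once if over the pan, the tamper's plate pushes with more than 26 N (contact force between tamper_foot and anything else above 26 N and horizontal distance between tamper and pan below 0.09 m).
It fails at once if the gripper or arm touches a potato (contact force between any of the fingers, the arm and potato1 above 0.5 N or contact force between any of the fingers, the arm and potato2 above 0.5 N or contact force between any of the fingers, the arm and potato3 above 0.5 N or contact force between any of the fingers, the arm and potato4 above 0.5 N or contact force between any of the fingers, the arm and potato5 above 0.5 N or contact force between any of the fingers, the arm and potato6 above 0.5 N or contact force between any of the fingers, the arm and potato7 above 0.5 N or contact force between any of the fingers, the arm and potato8 above 0.5 N).
It fails at once if the carton, cup or spoon is moved more than 15 mm or knocked over (distance of any of carton, cup, spoon from where it was at the start of the episode above 0.015 m or angle between any of carton, cup's own z axis and vertical above 0.3 rad).
It also fails if it takes over 72 s, if anything falls off the work surface, if the arm or the gripper's body presses on something with over 40 N, if the wrist force passes 120 N, or if a joint passes its speed limit or range.

## Working session

There is one attempt and no reset: what is moved stays moved. The work goes in short steps, Python scripts to look and compute and a tool call to move; the robot and the scene stay as the last step left them, time stands still between calls to the robot, and variables do not carry over. Pictures are saved under pics/ and viewed, on a budget of 10 in all, crops included, one or two more only if the job needs it, and the job is handed in when it is done.

Besides the shell and the picture viewer there is one more tool, called after "Request:" as name(argument=value, ...), one argument or row to a line, values as JSON. apply_moves: Moves the arm, as the interface text tells. Its arguments: {"type":"object","properties":{"plan":{"type":"array","items":{"type":"array","items":{"type":"array","items":{"type":"number","minimum":-1,"maximum":1}}}},"force":{"type":"number"}},"required":["plan"]}

```bash
mkdir -p pics; cat > h.py <<'E'
import numpy as np,cv2
from bench import r
def ray(f,u,v):
    K=np.array([[f["fx"],0,f["cx"]],[0,f["fy"],f["cy"]],[0,0,1]])
    d=np.linalg.solve(K,[u,v,1.0]); d=np.array([d[0],-d[1],-d[2]]); P=np.array(f["pose"])
    return P[:3,3],P[:3,:3]@d
def pl(f,u,v,z):
    o,d=ray(f,u,v); return o+d*(z-o[2])/d[2]
def proj(f,p):
    P=np.array(f["pose"]); c=P[:3,:3].T@(np.array(p)-P[:3,3]); return f["cx"]+f["fx"]*c[0]/-c[2], f["cy"]-f["fy"]*c[1]/-c[2]
E
python3 - <<'E'
from h import *
import pickle
for n in("top","scene"):
    f=r.grab_frame(n); pickle.dump({k:np.array(v) for k,v in f.items()},open(n+".pkl","wb")); cv2.imwrite(f"pics/{n}0.png",f["pixels"]); print(n,{k:v for k,v in f.items() if k!="pixels"})
print(r.get_obs())
E
```

```text
top {'fx': 395.4119419338299, 'fy': 395.4119419338299, 'cx': 281.3078408343017, 'cy': 219.1073853269006, 'pose': array([[ 0.00527093,  0.99767874, -0.06789211,  0.47520957],
       [-0.99963164,  0.00706447,  0.02620466,  0.0445499 ],
       [ 0.02662345,  0.06772898,  0.99734847,  0.93658909],
       [ 0.        ,  0.        ,  0.        ,  1.        ]])}
scene {'fx': 540.5184041964203, 'fy': 540.5184041964203, 'cx': 278.39192640508, 'cy': 209.30366584887986, 'pose': array([[-0.63613216, -0.63720351,  0.43509489,  1.07199712],
       [ 0.77156802, -0.52217888,  0.36333457,  0.49145349],
       [-0.0043207 ,  0.56683411,  0.82382063,  1.11295183],
       [ 0.        ,  0.        ,  0.        ,  1.        ]])}
{'clock': 0.1, 'joints': array([ 1.04090483,  0.47775646,  0.02238157,  1.55633777, -0.01149426,
        1.10931356, -0.08306601]), 'qvel': array([ 3.50936526e-03,  3.68967618e-04, -5.74092191e-04, -2.08214868e-03,
       -1.83895709e-05, -1.26522770e-03,  1.00837147e-03]), 'tau': array([ 4.51936372e-03, -5.97758567e+01,  1.61392573e+00, -2.81954241e+01,
        1.29015886e-02,  5.02481824e-03, -1.47366740e-05]), 'tcp_pos': array([ 0.27606784, -0.61532993,  0.20310383]), 'orientation': array([-3.07040314e+00, -6.57344601e-01,  7.77571315e-04]), 'contact_force': array([ 0.13243611, -0.09282002, -0.03085234]), 'moment': array([ 0.001387  , -0.03357088,  0.05486039]), 'grip_width': 0.08525890293161681}
```

View pics/top0.png

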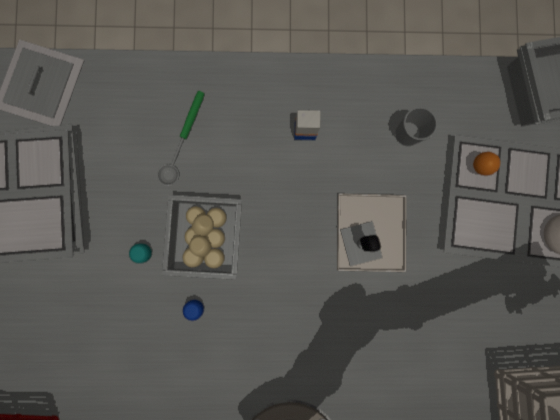

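View pics/scene0.png

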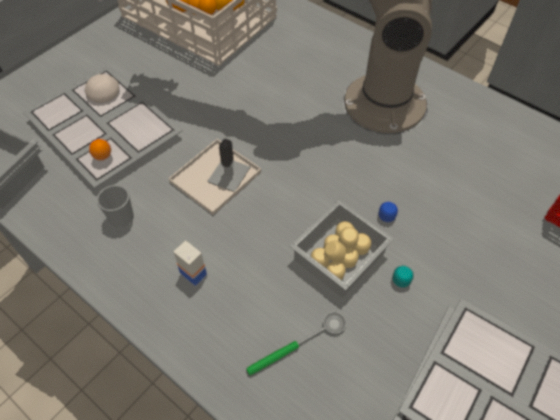

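Top view: the tamper is at about (362,243) in the tray (372,232). The pan is at (203,236), with heaped potatoes at about (203,224) and (199,246). The blue (193,310) and turquoise (140,254) balls are decoys. The only other upright things are the carton (308,124) and the cup (419,125), so the black-handled one in the tray is the tamper. The scene view agrees: handle at (226,152), pan at (342,248).

```bash
python3 - <<'E'
from h import *
import pickle
f=pickle.load(open("top.pkl","rb")); im=f["pixels"]
a=cv2.resize(im[185:285,330:415],None,fx=4.6,fy=4.6,interpolation=cv2.INTER_CUBIC)
b=cv2.resize(im[185:285,158:246],None,fx=4.6,fy=4.6,interpolation=cv2.INTER_CUBIC)
c=np.clip(np.hstack([a,b]).astype(float)*1.6,0,255).astype(np.uint8)
cv2.imwrite("pics/crop1.png",c); print(c.shape)
for n,u,v,z in[("tray",372,232,.016),("pan",203.5,236.5,.065),("handle",370,243,.126),("plate",361,243,.009)]: print(n,pl(f,u,v,z).round(4))
E
```

```text
(460, 796, 3)
tray [ 0.5091 -0.1924  0.016 ]
pan [0.4951 0.1921 0.065 ]
handle [ 0.4824 -0.1597  0.126 ]
plate [ 0.4833 -0.1679  0.009 ]
```

View pics/crop1.png

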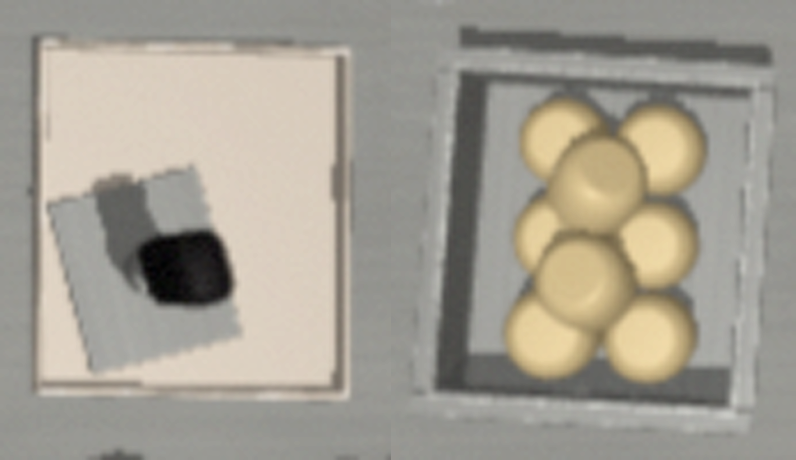

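The crop confirms the choice: steel plate with corners at about (48,202), (197,166), (242,332), (93,373) and the black handle at (187,268). The pan holds six potatoes in a 2×3 layout, with two heaped at (600,185) and (585,280).

```bash
cat >> h.py <<'E'
from scipy.spatial.transform import Rotation as R
def go(x,y,z,yaw):
    "print scaled row to TCP x,y,z with tool y axis heading yaw deg (tool down)"
    o=r.get_obs(); R0=R.from_rotvec(o["orientation"]); p=np.array(o["tcp_pos"])
    a=np.radians(yaw); ty=np.array([np.cos(a),np.sin(a),0]); tz=np.array([0,0,-1.]); T=R.from_matrix(np.c_[np.cross(ty,tz),ty,tz])
    w=(R0.inv()*T).as_rotvec()/np.pi; s=R0.inv().apply(np.array([x,y,z])-p)/.4
    print("row",w.round(4),s.round(4),"at",p.round(4),"F",np.round(o["contact_force"],2),"grip",round(o["grip_width"],4),"t",o["clock"])
E
python3 - <<'E'
from h import *
import pickle
f=pickle.load(open("top.pkl","rb"))
def C(pts,z,ox):
    return np.array([pl(f,ox+u/4.6,185+v/4.6,z) for u,v in pts])
P={"plate":([(48,202),(197,166),(242,332),(93,373)],.009,330),"tray":([(36,38),(350,46),(348,398),(36,395)],.016,330),
"pan":([(446,52),(772,74),(744,430),(413,402)],.065,158-391/4.6)}
for n,(p,z,ox) in P.items():
    c=C(p,z,ox); e=np.roll(c,-1,0)-c; print(n,c.mean(0).round(4),"sides",np.linalg.norm(e,axis=1).round(3),"yawx", [round(np.degrees(np.arctan2(v[1],v[0])),1) for v in(-e[1],e[3])],"yawy",[round(np.degrees(np.arctan2(v[1],v[0])),1) for v in(-e[0],e[2])])
print("handle",C([(187,268)],.129,330).round(4))
print("heap",C([(600,185),(585,280)],.075,158-391/4.6).round(4))
go(.483,-.167,.24,-75.3)
E
```

```text
plate [ 0.4827 -0.1691  0.009 ] sides [0.079 0.088 0.08  0.09 ] yawx [np.float64(14.7), np.float64(14.6)] yawy [np.float64(103.9), np.float64(105.4)]
tray [ 0.5081 -0.1922  0.016 ] sides [0.162 0.18  0.159 0.181] yawx [np.float64(-1.3), np.float64(-0.3)] yawy [np.float64(89.0), np.float64(89.7)]
pan [0.4944 0.195  0.065 ] sides [0.156 0.17  0.157 0.167] yawx [np.float64(-3.8), np.float64(-3.9)] yawy [np.float64(86.6), np.float64(85.4)]
handle [[ 0.4818 -0.1603  0.129 ]]
heap [[0.5194 0.191  0.075 ]
 [0.4746 0.1972 0.075 ]]
row [-0.0005  0.0001  0.0526] [ 0.9309 -0.8109 -0.091 ] at [ 0.2761 -0.6153  0.2031] F [ 0.13 -0.09 -0.03] grip 0.0853 t 0.1
```

Request:
apply_moves(
  plan=[
    [[0,0,0,0,0,-0.1,-1],[0,0,0,0.1,-0.09,-0.1,-1],[0,0,0.053,0.93,-0.81,-0.1,-1],[0,0,0.053,0.93,-0.81,-0.1,-1],[0,0,0.053,0.93,-0.81,-0.1,-1],[0,0,0.053,0.93,-0.81,-0.1,-1],[0,0,0.053,0.93,-0.81,-0.1,-1],[0,0,0.053,0.93,-0.81,-0.1,-1],[0,0,0.053,0.93,-0.81,-0.1,-1],[0,0,0.053,0.93,-0.81,-0.1,-1],[0,0,0.053,0.93,-0.81,-0.1,-1],[0,0,0.053,0.93,-0.81,-0.1,-1]],
  ],
  force=80,
)

```text
clock: 1.1
tcp_pos: [0.4685, -0.1977, 0.2439]
orientation: [3.116, 0.4, -0.0]
contact_force: [1.2, -0.1, -0.2]
grip_width: 0.0853
```

Request:
apply_moves(
  plan=[
    [[0,0,0,0,0,0,-1],[0,0,0,0,0,0,-1],[0,0,0,0,0,0,-1],[0,0,0,0,0,0,-1]],
  ],
)

```text
clock: 1.43
tcp_pos: [0.4675, -0.2013, 0.2437]
orientation: [3.116, 0.396, -0.001]
contact_force: [1.0, -0.9, -0.3]
grip_width: 0.0851
```

```bash
python3 - <<'E'
from h import *
go(.4827,-.168,.084,-75.3)
f=r.grab_frame("wrist"); cv2.imwrite("pics/w1.png",f["pixels"])
print(f["pose"].round(3), f["fx"])
for n,p in(("plate",(.4827,-.169,.009)),("top",(.4827,-.168,.129))): print(n,np.round(proj(f,p),1))
E
```

```text
row [ 0.      0.0003 -0.0012] [ 0.0579 -0.0711  0.3992] at [ 0.4675 -0.2013  0.2437] F [ 0.99 -0.88 -0.31] grip 0.0851 t 1.4333
[[ 0.252  0.933  0.256  0.531]
 [-0.968  0.243  0.066 -0.185]
 [-0.001 -0.264  0.964  0.414]
 [ 0.     0.     0.     1.   ]] 377.1822646927828
plate [251.6 153. ]
top [239.7 169.7]
```

View pics/w1.png

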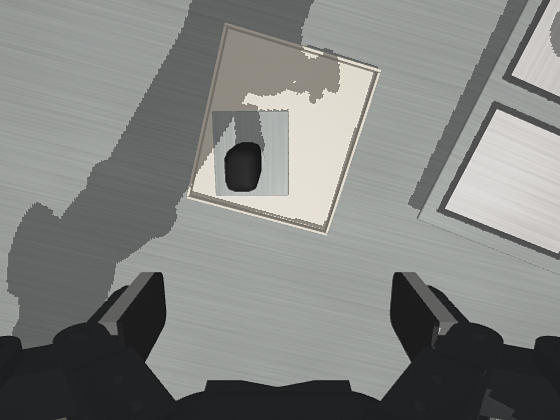

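Wrist view: plate centre at about (250,153) against the predicted (252,153), handle at (243,167), sides square to the jaws. The measurement holds, so I'll move over the handle and go down.

Request:
apply_moves(
  plan=[
    [[0,0,0,0.058,-0.071,0,-1],[0,0,0,0.058,-0.071,0,-1],[0,0,0,0.058,-0.071,0,-1],[0,0,0,0.058,-0.071,0.1,-1],[0,0,0,0.058,-0.071,0.2,-1],[0,0,0,0.058,-0.071,0.25,-1],[0,0,0,0.058,-0.071,0.25,-1],[0,0,0,0.058,-0.071,0.25,-1]],
  ],
)

```text
clock: 2.15
tcp_pos: [0.4826, -0.1677, 0.1436]
orientation: [-3.116, -0.396, 0.004]
contact_force: [-0.7, 0.2, -0.4]
grip_width: 0.0858
```

```bash
python3 - <<'E'
from h import *
go(.4827,-.168,.084,-75.3)
E
```

```text
row [-0.0002  0.0007 -0.0011] [0.0004 0.001  0.1489] at [ 0.4826 -0.1677  0.1436] F [-0.67  0.23 -0.39] grip 0.0858 t 2.15
```

Request:
apply_moves(
  plan=[
    [[0,0,0,0,0.001,0.05,-1],[0,0,0,0,0.001,0.1,-1],[0,0,0,0,0.001,0.15,-1],[0,0,0,0,0.001,0.15,-1],[0,0,0,0,0.001,0.15,-1],[0,0,0,0,0.001,0.15,1],[0,0,0,0,0.001,0.15,1],[0,0,0,0,0.001,0.15,1],[0,0,0,0,0.001,0.15,1],[0,0,0,0,0.001,0.15,1],[0,0,0,0,0.001,0.15,1],[0,0,0,0,0.001,0.15,1]],
  ],
)

```text
clock: 3.15
tcp_pos: [0.4845, -0.1674, 0.0849]
orientation: [3.115, 0.399, 0.002]
contact_force: [-1.0, -1.9, 5.4]
grip_width: 0.0243
```

Request:
apply_moves(
  plan=[
    [[0,0,0,0,0,0,1],[0,0,0,0,0,0,1],[0,0,0,0,0,0,1],[0,0,0,0,0,0,1],[0,0,0,0,0,0,1],[0,0,0,0,0,0,1]],
  ],
)

```text
clock: 3.65
tcp_pos: [0.4845, -0.1674, 0.0849]
orientation: [3.115, 0.399, 0.002]
contact_force: [-0.7, -1.6, 6.4]
grip_width: 0.024
```

Request:
apply_moves(
  plan=[
    [[0,0,0,0,0,-0.05,1],[0,0,0,0,0,-0.1,1],[0,0,0,0,0,-0.15,1],[0,0,0,0,0,-0.2,1],[0,0,0,0,0,-0.25,1],[0,0,0,0,0,-0.3,1],[0,0,0,0,0,-0.35,1],[0,0,0,0,0,-0.4,1],[0,0,0,0,0,-0.4,1],[0,0,0,0,0,-0.4,1],[0,0,0,0,0,-0.4,1],[0,0,0,0,0,-0.4,1]],
  ],
)

```text
clock: 4.65
tcp_pos: [0.4824, -0.1664, 0.242]
orientation: [-3.115, -0.4, 0.005]
contact_force: [-0.9, -0.6, -3.9]
grip_width: 0.0241
```

```bash
python3 - <<'E'
from h import *
go(.497,.194,.24,-93.9)
E
```

```text
row [-0.0004  0.0011  0.103 ] [ 0.2629 -0.8626  0.0056] at [ 0.4824 -0.1664  0.242 ] F [-0.85 -0.63 -3.93] grip 0.0241 t 4.65
```

Request:
apply_moves(
  plan=[
    [[0,0,0.01,0.02,-0.07,0,1],[0,0,0.02,0.047,-0.155,0,1],[0,0,0.03,0.074,-0.24,0,1],[0,0,0.04,0.101,-0.33,0,1],[0,0,0.05,0.128,-0.42,0,1],[0,0,0.06,0.155,-0.51,0,1],[0,0,0.07,0.183,-0.6,0,1],[0,0,0.08,0.21,-0.69,0,1],[0,0,0.09,0.238,-0.78,0,1],[0,0,0.1,0.256,-0.84,0,1],[0,0,0.103,0.263,-0.863,0,1],[0,0,0.103,0.263,-0.863,0,1]],
  ],
)

```text
clock: 5.65
tcp_pos: [0.497, 0.1975, 0.2425]
orientation: [-3.139, 0.099, 0.004]
contact_force: [-1.5, 0.2, -4.5]
grip_width: 0.0244
```

Request:
apply_moves(
  plan=[
    [[0,0,0,0,0,0,1],[0,0,0,0,0,0,1],[0,0,0,0,0,0,1],[0,0,0,0,0,0,1],[0,0,0,0,0,0,1],[0,0,0,0,0,0,1]],
  ],
)

```text
clock: 6.15
tcp_pos: [0.4986, 0.1932, 0.2441]
orientation: [3.14, -0.109, 0.0]
contact_force: [0.8, 0.5, -4.3]
grip_width: 0.0241
```

```bash
python3 - <<'E'
from h import *
go(.497,.194,.24,-93.9)
f=r.grab_frame("wrist"); cv2.imwrite("pics/w2.png",f["pixels"])
E
```

```text
row [ 0.     -0.0001 -0.0004] [-0.004  -0.0018  0.0102] at [0.4986 0.1932 0.2441] F [ 0.75  0.54 -4.28] grip 0.0241 t 6.15
```

View pics/w2.png

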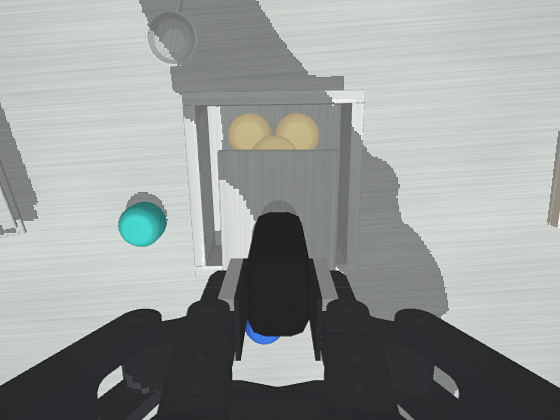

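The plate (front edge at row 150, columns 218–340) hangs square over the pan, with the heap under it. Going down.

Request:
apply_moves(
  plan=[
    [[0,0,0,-0.004,-0.002,0.04,1],[0,0,0,-0.004,-0.002,0.08,1],[0,0,0,-0.004,-0.002,0.12,1],[0,0,0,-0.004,-0.002,0.16,1],[0,0,0,-0.004,-0.002,0.18,1],[0,0,0,-0.004,-0.002,0.19,1],[0,0,0,-0.004,-0.002,0.19,1],[0,0,0,-0.004,-0.002,0.19,1]],
  ],
)

```text
clock: 6.87
tcp_pos: [0.4973, 0.195, 0.1686]
orientation: [-3.139, 0.107, -0.001]
contact_force: [0.5, -0.8, -4.1]
grip_width: 0.0239
```

Request:
apply_moves(
  plan=[
    [[0,0,0,0,0,0.005,1],[0,0,0,0,0,0.01,1],[0,0,0,0,0,0.015,1],[0,0,0,0,0,0.02,1],[0,0,0,0,0,0.02,1],[0,0,0,0,0,0.02,1]],
  ],
)

```text
clock: 7.37
tcp_pos: [0.4969, 0.1948, 0.1599]
orientation: [-3.14, 0.107, -0.0]
contact_force: [0.3, -0.0, -2.8]
grip_width: 0.024
```

Request:
apply_moves(
  plan=[
    [[0,0,0,0,0,0.005,1],[0,0,0,0,0,0.01,1],[0,0,0,0,0,0.015,1],[0,0,0,0,0,0.015,1],[0,0,0,0,0,0.015,1],[0,0,0,0,0,0.015,1]],
  ],
)

```text
clock: 7.87
tcp_pos: [0.4993, 0.194, 0.1558]
orientation: [3.139, -0.109, 0.007]
contact_force: [0.2, -4.2, 9.0]
grip_width: 0.024
```

Request:
apply_moves(
  plan=[
    [[0,0,0,0.005,0,0,1],[0,0,0,0.01,0,0,1],[0,0,0,0.005,0,0,1],[0,0,0,0,0,0,1],[0,0,0,-0.005,0,0,1],[0,0,0,-0.01,0,0,1],[0,0,0,-0.005,0,0,1],[0,0,0,0,0,0,1]],
  ],
)

```text
clock: 8.53
tcp_pos: [0.4957, 0.195, 0.1535]
orientation: [3.139, -0.106, -0.003]
contact_force: [-1.1, 0.6, -1.6]
grip_width: 0.0239
```

Request:
apply_moves(
  plan=[
    [[0,0,0,0,0.005,0,1],[0,0,0,0,0.01,0,1],[0,0,0,0,0.005,0,1],[0,0,0,0,0,0,1],[0,0,0,0,-0.005,0,1],[0,0,0,0,-0.01,0,1],[0,0,0,0,-0.005,0,1],[0,0,0,0,0,0,1]],
  ],
)

```text
clock: 9.2
tcp_pos: [0.4967, 0.195, 0.1539]
orientation: [-3.14, 0.106, 0.0]
contact_force: [-0.5, 0.7, -5.3]
grip_width: 0.024
```

```bash
python3 - <<'E'
from h import *
go(.497,.194,.15,-93.9)
f=r.grab_frame("scene"); cv2.imwrite("pics/s2.png",cv2.resize(f["pixels"][190:310,270:430],None,fx=4,fy=4,interpolation=cv2.INTER_CUBIC))
E
```

```text
row [-0.      0.0001  0.0002] [0.0009 0.0023 0.0098] at [0.4967 0.195  0.1539] F [-0.51  0.67 -5.26] grip 0.024 t 9.2
```

View pics/s2.png

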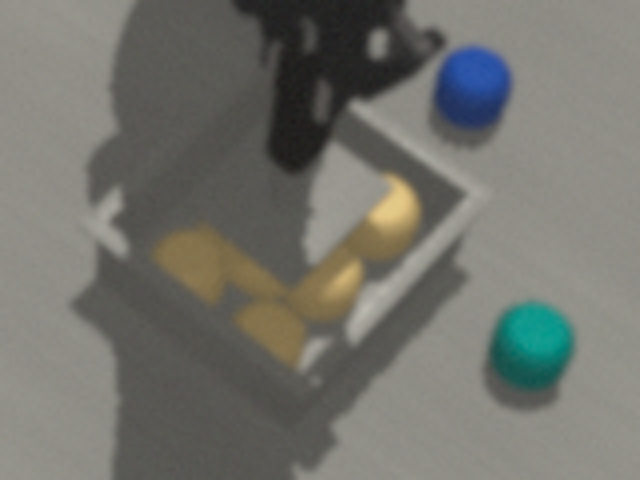

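The plate covers the heap and the outer potatoes have spread toward the walls. Side-to-side motion relieves the load, so I'll step down with a wiggle.

Request:
apply_moves(
  plan=[
    [[0,0,0,0.005,0,0.001,1],[0,0,0,0.008,0,0.002,1],[0,0,0,0.003,0,0.003,1],[0,0,0,-0.003,0,0.004,1],[0,0,0,-0.008,0,0.005,1],[0,0,0,-0.003,0,0.006,1],[0,0,0,0,0.005,0.006,1],[0,0,0,0,0.008,0.006,1],[0,0,0,0,0.003,0.006,1],[0,0,0,0,-0.005,0.006,1],[0,0,0,0,-0.008,0.006,1],[0,0,0,0,0,0.006,1]],
  ],
)

```text
clock: 10.25
tcp_pos: [0.4967, 0.1962, 0.1516]
orientation: [-3.139, 0.104, -0.0]
contact_force: [-0.0, -0.1, -4.2]
grip_width: 0.0246
```

Request:
apply_moves(
  plan=[
    [[0,0,0,0.005,0,0.001,1],[0,0,0,0.008,0,0.002,1],[0,0,0,0.003,0,0.003,1],[0,0,0,-0.003,0,0.003,1],[0,0,0,-0.008,0,0.003,1],[0,0,0,-0.003,0,0.003,1],[0,0,0,0,0.005,0.003,1],[0,0,0,0,0,0.003,1]],
  ],
)

```text
clock: 10.92
tcp_pos: [0.4972, 0.1937, 0.1503]
orientation: [3.139, -0.109, 0.0]
contact_force: [0.2, -0.1, -4.8]
grip_width: 0.0241
```

No load any more, so I'll go deeper in 3 mm steps.

Request:
apply_moves(
  plan=[
    [[0,0,0,0.005,0,0.001,1],[0,0,0,0.008,0,0.002,1],[0,0,0,0.003,0,0.003,1],[0,0,0,-0.003,0,0.004,1],[0,0,0,-0.008,0,0.005,1],[0,0,0,-0.003,0,0.006,1],[0,0,0,0,0,0.007,1],[0,0,0,0,0,0.008,1]],
  ],
)

```text
clock: 11.58
tcp_pos: [0.4972, 0.1947, 0.1472]
orientation: [-3.14, 0.108, -0.0]
contact_force: [-0.2, 0.1, -4.1]
grip_width: 0.0246
```

Request:
apply_moves(
  plan=[
    [[0,0,0,0.005,0,0.001,1],[0,0,0,0.008,0,0.002,1],[0,0,0,0.003,0,0.003,1],[0,0,0,-0.003,0,0.003,1],[0,0,0,-0.008,0,0.004,1],[0,0,0,-0.003,0,0.005,1],[0,0,0,0,0,0.006,1],[0,0,0,0,0,0.006,1]],
  ],
)

```text
clock: 12.25
tcp_pos: [0.4972, 0.1947, 0.1448]
orientation: [-3.14, 0.108, -0.001]
contact_force: [-0.3, -0.2, -4.9]
grip_width: 0.0242
```

Request:
apply_moves(
  plan=[
    [[0,0,0,0.005,0,0.001,1],[0,0,0,0.008,0,0.002,1],[0,0,0,0.003,0,0.003,1],[0,0,0,-0.003,0,0.004,1],[0,0,0,-0.008,0,0.005,1],[0,0,0,-0.003,0,0.006,1],[0,0,0,0,0,0.007,1],[0,0,0,0,0,0.007,1]],
  ],
)

```text
clock: 12.92
tcp_pos: [0.4973, 0.1947, 0.142]
orientation: [-3.14, 0.108, -0.001]
contact_force: [-0.0, 0.4, -4.5]
grip_width: 0.0238
```

Request:
apply_moves(
  plan=[
    [[0,0,0,0.005,0,0.001,1],[0,0,0,0.008,0,0.002,1],[0,0,0,0.003,0,0.003,1],[0,0,0,-0.003,0,0.003,1],[0,0,0,-0.008,0,0.004,1],[0,0,0,-0.003,0,0.005,1],[0,0,0,0,0,0.005,1],[0,0,0,0,0,0.005,1]],
  ],
)

```text
clock: 13.58
tcp_pos: [0.4973, 0.1947, 0.1401]
orientation: [-3.14, 0.108, -0.001]
contact_force: [-0.2, -0.3, -5.3]
grip_width: 0.024
```

Request:
apply_moves(
  plan=[
    [[0,0,0,0.005,0,0.001,1],[0,0,0,0.008,0,0.002,1],[0,0,0,0.003,0,0.003,1],[0,0,0,-0.003,0,0.004,1],[0,0,0,-0.008,0,0.005,1],[0,0,0,-0.003,0,0.006,1],[0,0,0,0,0,0.007,1],[0,0,0,0,0,0.007,1]],
  ],
)

```text
clock: 14.25
tcp_pos: [0.4973, 0.1947, 0.1372]
orientation: [-3.14, 0.108, -0.001]
contact_force: [0.7, 0.5, -5.3]
grip_width: 0.0242
```

Request:
apply_moves(
  plan=[
    [[0,0,0,0.005,0,0.001,1],[0,0,0,0.008,0,0.002,1],[0,0,0,0.003,0,0.003,1],[0,0,0,-0.003,0,0.003,1],[0,0,0,-0.008,0,0.004,1],[0,0,0,-0.003,0,0.005,1],[0,0,0,0,0,0.005,1],[0,0,0,0,0,0.005,1]],
  ],
)

```text
clock: 14.92
tcp_pos: [0.4973, 0.1947, 0.1353]
orientation: [-3.14, 0.108, -0.001]
contact_force: [0.1, -0.0, -4.2]
grip_width: 0.0236
```

```bash
python3 - <<'E'
from h import *
go(.497,.194,.13,-93.9)
f=r.grab_frame("wrist"); g=r.grab_frame("scene")
a=f["pixels"][60:300,150:400]; b=cv2.resize(g["pixels"][190:310,270:430],None,fx=2.5,fy=2.5,interpolation=cv2.INTER_CUBIC)[:300]
a=cv2.resize(a,(375,360)); b=cv2.resize(b,(400,300)); b=cv2.copyMakeBorder(b,0,60,0,0,cv2.BORDER_CONSTANT)
cv2.imwrite("pics/c3.png",np.clip(np.hstack([a,b]).astype(float)*1.5,0,255).astype(np.uint8))
E
```

```text
row [-0.     -0.0001 -0.0001] [-0.0007  0.0018  0.0132] at [0.4973 0.1947 0.1353] F [ 0.13 -0.04 -4.22] grip 0.0236 t 14.9167
```

View pics/c3.png

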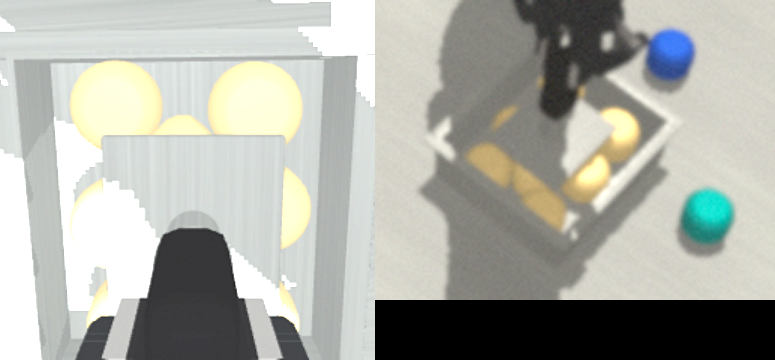

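The heaped potatoes have dropped between their neighbours: one shows low at (183,125), and the outer ones sit at the walls. Continuing to contact.

Request:
apply_moves(
  plan=[
    [[0,0,0,0.005,0,0.001,1],[0,0,0,0.008,0,0.002,1],[0,0,0,0.003,0,0.003,1],[0,0,0,-0.003,0,0.004,1],[0,0,0,-0.008,0,0.005,1],[0,0,0,-0.003,0,0.006,1],[0,0,0,0,0,0.007,1],[0,0,0,0,0,0.008,1],[0,0,0,0,0,0.008,1]],
  ],
)

```text
clock: 15.77
tcp_pos: [0.497, 0.1947, 0.1319]
orientation: [-3.14, 0.108, -0.0]
contact_force: [-0.9, -0.2, -4.7]
grip_width: 0.0241
```

Request:
apply_moves(
  plan=[
    [[0,0,0,0,0,0.001,1],[0,0,0,0,0,0.002,1],[0,0,0,0,0,0.003,1],[0,0,0,0,0,0.004,1],[0,0,0,0,0,0.005,1],[0,0,0,0,0,0.005,1],[0,0,0,0,0,0.005,1]],
  ],
)

```text
clock: 16.35
tcp_pos: [0.4969, 0.1947, 0.13]
orientation: [3.14, -0.107, -0.0]
contact_force: [-0.9, 0.4, -3.6]
grip_width: 0.024
```

Request:
apply_moves(
  plan=[
    [[0,0,0,0,0,0.001,1],[0,0,0,0,0,0.002,1],[0,0,0,0,0,0.003,1],[0,0,0,0,0,0.003,1],[0,0,0,0,0,0.003,1]],
  ],
)

```text
clock: 16.77
tcp_pos: [0.4969, 0.1948, 0.1289]
orientation: [-3.14, 0.107, -0.0]
contact_force: [0.4, 0.4, -3.9]
grip_width: 0.0243
```

Request:
apply_moves(
  plan=[
    [[0,0,0,0,0,0.001,1],[0,0,0,0,0,0.002,1],[0,0,0,0,0,0.003,1],[0,0,0,0,0,0.004,1],[0,0,0,0,0,0.004,1]],
  ],
)

```text
clock: 17.18
tcp_pos: [0.498, 0.1958, 0.1286]
orientation: [-3.138, 0.107, -0.004]
contact_force: [-1.9, 1.0, 5.2]
grip_width: 0.0241
```

Request:
apply_moves(
  plan=[
    [[0,0,0,0,0,0.001,1],[0,0,0,0,0,0.002,1],[0,0,0,0,0,0.002,1],[0,0,0,0,0,0.002,1]],
  ],
)

```text
clock: 17.52
tcp_pos: [0.4985, 0.1963, 0.1285]
orientation: [-3.137, 0.107, -0.006]
contact_force: [-1.5, 0.1, 10.0]
grip_width: 0.0236
```

Contact at plate height of about 46 mm, which matches the level bed. Load is about 14 N (10.0 plus 4.4 N tamper weight). Holding.

Request:
apply_moves(
  plan=[
    [[0,0,0,0,0,0,1],[0,0,0,0,0,0,1],[0,0,0,0,0,0,1],[0,0,0,0,0,0,1],[0,0,0,0,0,0,1],[0,0,0,0,0,0,1]],
  ],
)

```text
clock: 18.02
tcp_pos: [0.4985, 0.1963, 0.1284]
orientation: [-3.137, 0.107, -0.006]
contact_force: [-2.1, 0.5, 9.2]
grip_width: 0.0243
```

Request:
apply_moves(
  plan=[
    [[0,0,0,0,0,0,1],[0,0,0,0,0,0,1],[0,0,0,0,0,0,1],[0,0,0,0,0,0,1],[0,0,0,0,0,0,1],[0,0,0,0,0,0,1],[0,0,0,0,0,0,1],[0,0,0,0,0,0,1]],
  ],
)

```text
clock: 18.68
tcp_pos: [0.4985, 0.1963, 0.1284]
orientation: [-3.137, 0.107, -0.006]
contact_force: [-1.4, 1.0, 10.0]
grip_width: 0.0238
```

```bash
python3 - <<'E'
from h import *
go(.497,.194,.128,-93.9)
f=r.grab_frame("wrist"); g=r.grab_frame("scene"); print(r.get_obs()["contact_force"].round(2))
a=cv2.resize(f["pixels"][60:300,150:400],(375,360)); b=cv2.resize(g["pixels"][190:310,270:430],(400,300),interpolation=cv2.INTER_CUBIC); b=cv2.copyMakeBorder(b,0,60,0,0,cv2.BORDER_CONSTANT)
cv2.imwrite("pics/c4.png",np.hstack([a,np.clip(b.astype(float)*1.5,0,255).astype(np.uint8)]))
E
```

```text
row [-0.0008 -0.0012  0.    ] [-0.0034  0.006   0.0011] at [0.4985 0.1963 0.1284] F [-1.39  1.03 10.01] grip 0.0238 t 18.6833
[-2.18  0.38 10.21]
```

View pics/c4.png

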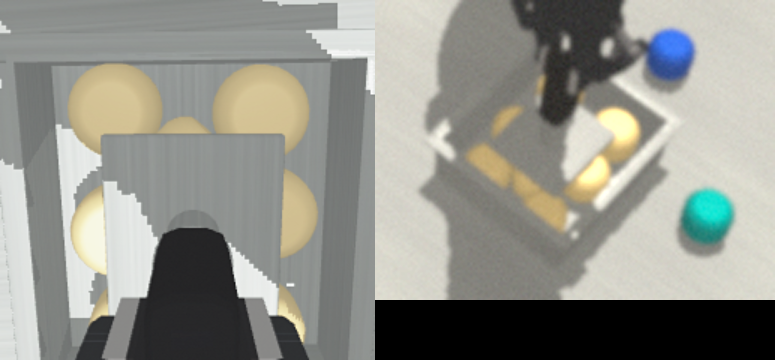

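The plate lies flat in the pan at bed height, the visible potatoes are level with or below it, and the load held at about 14 N for over a second. Lifting.

Request:
apply_moves(
  plan=[
    [[0,0,0,0,0,-0.02,1],[0,0,0,0,0,-0.06,1],[0,0,0,0,0,-0.12,1],[0,0,0,0,0,-0.18,1],[0,0,0,0,0,-0.24,1],[0,0,0,0,0,-0.29,1],[0,0,0,0,0,-0.3,1],[0,0,0,0,0,-0.3,1],[0,0,0,0,0,-0.3,1]],
  ],
)

```text
clock: 19.53
tcp_pos: [0.4961, 0.1941, 0.2451]
orientation: [3.139, -0.107, -0.003]
contact_force: [-1.1, -0.3, -4.3]
grip_width: 0.0241
```

```bash
python3 - <<'E'
from h import *
go(.508,-.192,.245,-90.6)
E
```

```text
row [ 0.0004  0.0006 -0.0185] [0.0958 0.961  0.0011] at [0.4961 0.1941 0.2451] F [-1.09 -0.3  -4.35] grip 0.0241 t 19.5333
```

Request:
apply_moves(
  plan=[
    [[0,0,-0.002,0.007,0.07,0,1],[0,0,-0.004,0.017,0.17,0,1],[0,0,-0.006,0.027,0.27,0,1],[0,0,-0.008,0.037,0.37,0,1],[0,0,-0.01,0.047,0.47,0,1],[0,0,-0.012,0.057,0.57,0,1],[0,0,-0.014,0.067,0.67,0,1],[0,0,-0.016,0.077,0.77,0,1],[0,0,-0.018,0.087,0.87,0,1],[0,0,-0.0185,0.094,0.94,0,1],[0,0,-0.0185,0.096,0.961,0,1],[0,0,-0.0185,0.096,0.961,0,1]],
  ],
)

```text
clock: 20.53
tcp_pos: [0.507, -0.1949, 0.244]
orientation: [3.141, -0.025, -0.006]
contact_force: [-0.1, 0.2, -5.1]
grip_width: 0.0241
```

Request:
apply_moves(
  plan=[
    [[0,0,0,0,0,0,1],[0,0,0,0,0,0,1],[0,0,0,0,0,0,1],[0,0,0,0,0,0,1],[0,0,0,0,0,0,1]],
  ],
)

```text
clock: 20.95
tcp_pos: [0.5091, -0.1903, 0.2464]
orientation: [-3.141, 0.013, 0.0]
contact_force: [0.7, 0.2, -5.2]
grip_width: 0.0243
```

```bash
python3 - <<'E'
from h import *
go(.508,-.192,.092,-90.6)
f=r.grab_frame("top"); g=r.grab_frame("scene")
a=cv2.resize(f["pixels"][185:285,158:250],(368,400),interpolation=cv2.INTER_CUBIC); b=cv2.resize(g["pixels"][190:310,270:400],(400,369),interpolation=cv2.INTER_CUBIC); b=cv2.copyMakeBorder(b,0,31,0,0,cv2.BORDER_CONSTANT)
cv2.imwrite("pics/c5.png",np.clip(np.hstack([a,b]).astype(float)*1.4,0,255).astype(np.uint8))
E
```

```text
row [-0.      0.      0.0007] [-0.0026  0.0043  0.386 ] at [ 0.5091 -0.1903  0.2464] F [ 0.66  0.24 -5.17] grip 0.0243 t 20.95
```

View pics/c5.png

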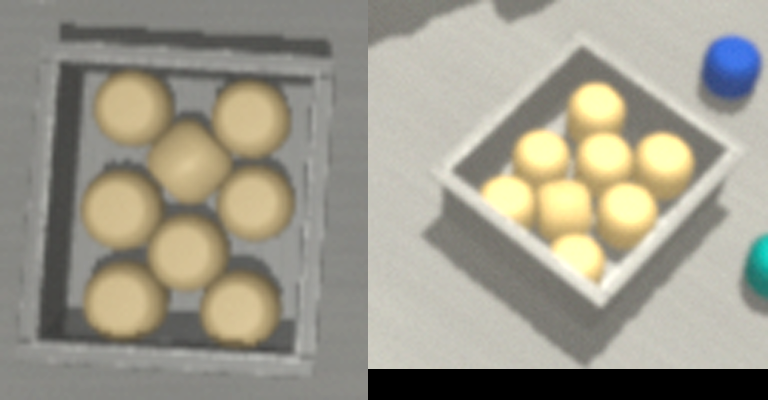

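All eight lie in one layer. The one at (188,162) rolled onto its side, but its top was under the plate at 46 mm, so it is level. Setting the tamper down.

Request:
apply_moves(
  plan=[
    [[0,0,0,-0.003,0.004,0.05,1],[0,0,0,-0.003,0.004,0.11,1],[0,0,0,-0.003,0.004,0.17,1],[0,0,0,-0.003,0.004,0.23,1],[0,0,0,-0.003,0.004,0.29,1],[0,0,0,-0.003,0.004,0.34,1],[0,0,0,-0.003,0.004,0.37,1],[0,0,0,-0.003,0.004,0.385,1],[0,0,0,-0.003,0.004,0.385,1],[0,0,0,-0.003,0.004,0.385,1]],
  ],
)

```text
clock: 21.88
tcp_pos: [0.5082, -0.193, 0.0929]
orientation: [3.141, -0.016, 0.001]
contact_force: [0.1, -0.6, -4.6]
grip_width: 0.0241
```

Request:
apply_moves(
  plan=[
    [[0,0,0,0,0,0.005,1],[0,0,0,0,0,0.01,1],[0,0,0,0,0,0.015,1],[0,0,0,0,0,0.017,1],[0,0,0,0,0,0.017,1],[0,0,0,0,0,0.017,1]],
  ],
)

```text
clock: 22.38
tcp_pos: [0.5078, -0.193, 0.0857]
orientation: [3.141, -0.016, 0.0]
contact_force: [0.2, -0.3, -4.6]
grip_width: 0.024
```

Request:
apply_moves(
  plan=[
    [[0,0,0,0,0,0.001,1],[0,0,0,0,0,0.002,1],[0,0,0,0,0,0.003,1],[0,0,0,0,0,0.003,1],[0,0,0,0,0,0.003,1]],
  ],
)

```text
clock: 22.8
tcp_pos: [0.5079, -0.1933, 0.0849]
orientation: [3.141, -0.016, 0.001]
contact_force: [-2.6, -1.0, 2.4]
grip_width: 0.0244
```

Seated: it carries its own weight plus a little. Opening and rising.

Request:
apply_moves(
  plan=[
    [[0,0,0,0,0,0,-1],[0,0,0,0,0,0,-1],[0,0,0,0,0,0,-1],[0,0,0,0,0,0,-1],[0,0,0,0,0,0,-1],[0,0,0,0,0,0,-1],[0,0,0,0,0,0,-1],[0,0,0,0,0,0,-1],[0,0,0,0,0,0,-1],[0,0,0,0,0,0,-1]],
  ],
)

```text
clock: 23.63
tcp_pos: [0.5078, -0.193, 0.0844]
orientation: [3.142, -0.016, 0.0]
contact_force: [0.5, -0.1, 0.2]
grip_width: 0.0853
```

Request:
apply_moves(
  plan=[
    [[0,0,0,0,0,-0.05,-1],[0,0,0,0,0,-0.1,-1],[0,0,0,0,0,-0.17,-1],[0,0,0,0,0,-0.25,-1],[0,0,0,0,0,-0.33,-1],[0,0,0,0,0,-0.4,-1],[0,0,0,0,0,-0.45,-1],[0,0,0,0,0,-0.45,-1],[0,0,0,0,0,-0.45,-1],[0,0,0,0,0,-0.45,-1]],
  ],
)

```text
clock: 24.47
tcp_pos: [0.5071, -0.1928, 0.2635]
orientation: [-3.141, 0.016, 0.002]
contact_force: [0.0, -0.9, -0.1]
grip_width: 0.0856
```

```bash
python3 - <<'E'
from h import *
go(.508,-.192,.092,-90.6)
f=r.grab_frame("wrist"); g=r.grab_frame("scene")
b=cv2.resize(g["pixels"][110:320,100:420],(400,262)); a=cv2.resize(f["pixels"],(350,262)); cv2.imwrite("pics/c6.png",np.hstack([a,b]))
E
```

```text
row [-0.0001  0.0004  0.0001] [ 0.0028 -0.002   0.4287] at [ 0.5071 -0.1928  0.2635] F [ 0.05 -0.89 -0.12] grip 0.0856 t 24.4667
```

View pics/c6.png

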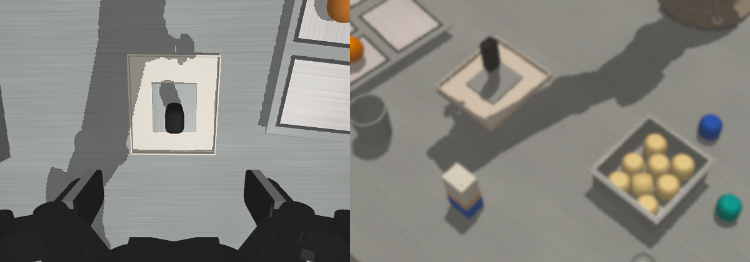

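The tamper stands upright in the middle of the tray (174,107), the gripper is clear, the potatoes are level, and the bystanders look undisturbed.

```bash
python3 -c "
from bench import r
print(r.hand_in())"
```

```text
the job is handed in; nothing more can be done
None
```

I tamped the heap down into one level layer, gave it the firm press, stood the tamper back in its tray, and handed the job in at about 24.5 s. The simulator reports no verdict, so what follows is from my own checks.

- **Tamping:** I worked the heap down with small side-to-side moves of a few millimetres.
- **Press:** With the bed level, I held about 14 N for over a second, with the plate about 46 mm above the pan's underside. That figure is the wrist reading plus the tamper's 4.4 N weight. The highest load I read was about 14 N. Forces were only read at the end of each move, so short peaks in between were not seen.
- **Potatoes:** The camera shows all eight in one layer. One of the heaped potatoes rolled onto its side. I did not measure its height separately, but it lay under the plate during the press, so it should be level.
- **Tamper and surroundings:** The tamper stands upright in the middle of the tray, let go, and the open gripper is well above it. The carton and cup look undisturbed in the last picture. The spoon is mostly outside that picture, though the arm never went near it.
- **Measurements:** My measured pan rim came out 5–9 mm smaller than stated. I put this down to how I picked the corners, and it did not affect the fit. No other check disagreed.

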